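# Feed the wagon through the chute flap

## Task

With the fingertips, push the small black model wagon along the chute's deck and in through the hanging flap, so that it drops into the catch tray behind, then draw the hand back so that the flap swings shut. Only push it: do not pinch, press hard on, stand up or lift the wagon. Leave the paint tin and jar on the deck, and the snips, screwdriver and dropper bottle on the table, where they are.

Things in the scene. Friction and masses are not known exactly. Their poses are not given: they have to be found in the camera images.
- chute: Fixed grey sheet-metal parts chute with bare metal deck. Origin on the table under the middle of the flap; +x the way parts go (deck, flap, tray; roughly away from the robot), +y left, z up. Deck: flat, 80 mm above the table, x -170 to -12 mm, y -110 to +110, side lips 6 mm high, open at the -x end. Side plates and feet reach y +-132.
- chute_lip (a point): Middle of the deck's far edge, in a notch 68 mm wide, 80 mm above the table, 12 mm before the flap. A panel 8 mm thick stands at chute x = 0, 46 mm tall above the deck, with a mouth 68 mm wide and 42 mm high, closed by the flap. From the lip a slide falls at 53 degrees: a wagon whose middle is pushed past the lip tips and slides under the flap into the tray, so fingers need not enter.
- chute_tray (a point): Middle of the catch tray's floor, 6 mm above the table, 112 mm past the flap along chute x. The tray is open on top, about 120 mm long inside (chute x 46 to 169), 70 mm wide, walls 50 mm high.
- flap (a joint): Hinge of the flap, rad: 0 = hanging shut, positive = lower edge swung inward (+x of the chute), at most 1.5. It swings only inward, weighs 15 g, and gravity shuts it within about a second once nothing holds it. The hinge lies along y at x = 0, 40 mm above the deck.
- flap_edge (a point): Middle of the lower edge of the flap, a thin bare metal plate 62 mm wide and 50 mm long, hanging in the chute's mouth; shut, this point is 10 mm below deck level, just over the slide.
- wagon: Small black moulded model wagon, 50 mm long, 26 mm wide, 23 mm high, about 60 g, standing on the deck in front of the flap, roughly lengthwise to the chute but usually off to one side and askew. Origin at the middle of its underside; y is its long axis, z up. It does not roll but slides when pushed with well under 1 N, and turns flush to a flat pusher.
- tin: Small paint tin, 34 mm across, 36 mm high, on the deck beside the mouth, left or right. Origin at the middle of its underside. To be left alone.
- jar: Small paint jar with white screw cap, 33 mm across, 64 mm high, on the deck beside the mouth, on the other side from the tin. Origin at the middle of its underside. To be left alone.
- snips: Side cutters with blue grips, 157 mm long, lying on the table left of the chute. Origin at the middle of the underside. To be left alone.
- screwdriver: Red-handled screwdriver, 183 mm long, lying on the table left of the chute. Origin at the middle of the underside. To be left alone.
- bottle: Dark dropper bottle, 25 mm across, 75 mm high, standing on the table left of the chute. Origin at the middle of its underside. To be left alone.
There are look-alikes about, which are no part of the job. Several things have the shape of the wagon; the one meant has the colours described above.

How it is judged:
By the outcome, as a careful person would: the job done as asked, in the order asked, and still so for the second after the job is handed in, with the robot touching nothing.
It also fails if it takes over 51 s, if anything falls off the work surface, if the arm or the gripper's body presses on something with over 40 N, if the wrist force passes 120 N, or if a joint passes its speed limit or range.

## Robot

A 7-joint arm with a two-finger parallel gripper is mounted at the origin on a cart in front of the work surface, level with it; the furniture and walls round the work are solid. World frame = base frame: x ahead of the robot, y to its left, z up, the work surface at z = 0. Lengths are in m, angles in degrees, forces in N, time in s.
With the tool pointing down it reaches from about 0.425 to 0.875 m from the base axis. Payload 9.9 kg.
Tool frame: the origin (TCP) lies midway between the tips of the shut fingers; the grasp point (between the pads) lies 19 mm behind it; z points along the fingers, y is the line along which they close (so a half turn about z gives the same grasp; the last joint's range is limited). The gripper opens to 85 mm and grips with 20 to 120 N. Pads are 22 mm wide; open, the fingers measure 114 mm over their backs; the gripper's body (76 mm by 85 mm) begins 54 mm behind the grasp point. The pads swing forward as they close: fully open they stand 13 mm farther back than shut.
Start: joints at [60.745, 32.985, 1.427, 82.34, -0.859, 64.687, -3.237], TCP at [0.279, -0.614, 0.231] pointing down, gripper open.
Joint ranges: [-157.87, 157.87], [-19.46, 123.44], [-87.15, 90], [11.01, 140.99], [-62.26, 242.26], [9.8, 113.94], [-161.44, 161.44]. Speed limits (degrees/s): [127.2, 127.2, 172.46, 172.46, 180, 180, 180].

## Interface

Orientations are given as [roll, pitch, yaw] about the fixed x, y, z axes, in that order (R = Rz(yaw) Ry(pitch) Rx(roll)).
In Python, from rig import get_state, viewer, workorder gives the robot as it stands.
- The arm moves only by the tool move_arm, never from a script. Its argument "increments" is a list that holds one entry, the list of rows, each a list of 6 numbers: the shift along the tool's x, y, z scaled (see below), then the turn, a rotation vector about the tool's x, y, z scaled (see below). A call has 1 to 20 rows; each row is the pose to reach, as a shift and turn from the pose commanded when the call began, along the tool's axes at that moment, turning the shorter way round; what a row does not reach only later rows make up. The controller multiplies each number of a shift by 500 mm and each number of a turn by pi rad. A row lasts 1/10 s, in which the tool goes at most 50 mm and 8.59 degrees, less where a joint would pass 70% of its speed; a pose out of reach is approached as far as the arm can. A call with a number of a shift or a turn outside -1 to 1 is refused whole. A call with a gripper value outside its range is refused whole. "jaw" is the opening, from 0 (shut) to 1 (fully open), set as the call begins (left out, the last holds). The fingers move at their own pace and stop on an object; the grip force is fixed at half the most. Time passes only in rows, so rows that repeat a pose let the fingers close. It gives the time, the measured TCP pose, the force, the opening and the grip force at its end, in the units of the state.
- get_state(): the state, without advancing time (a new reading comes with each control period).
- viewer.read_camera(name): name is "scene" or "top"; returns the picture (420x560x3 uint8, blue, green, red); there is no depth.
- viewer.camera_params(name): a dict with "vertical_fov" (degrees; the focal length in pixels is half the picture's height over the tangent of half this angle, whatever the lens; pixels are square), "cx", "cy" (the principal point, pixels), "eye" and "attitude" of the camera in the world. Camera axes: x right, y down, z forward; pixel columns grow to the right and rows downward; lengths in m; the calibration is good to about 2 mm. A picture is of the moment at which its call begins. camera_params takes no time and is no camera call.
- workorder.job_done(): hands the job in; it is judged then, once.
The state is a dict: "time": time; "joint_positions": joint angles; "joint_velocities": joint speeds; "effort": joint torques, N m; "ee_pos": TCP position; "ee_rot": TCP orientation; "force": force on the tool from outside, world axes, zero at the start; "wrist_torque": the same for the moment, N m; "finger_gap": finger opening in m; "grasp_force": force on a finger pad.
Only numpy, scipy, OpenCV 4.12 (cv2) and the standard library are available. Lean on these libraries where they do the work, as an engineer would, in place of code of your own. Each camera call takes 0.05 s, during which the arm holds its last target. There are 200 camera calls.

## Working session

There is one attempt and no reset: what is moved stays moved. The work goes in short steps, Python scripts to look and compute and a tool call to move; the robot and the scene stay as the last step left them, time stands still between calls to the robot, and variables do not carry over. Pictures are saved under pics/ and viewed, at most 10 in all, crops included, and the job is handed in when it is done.

Besides the shell and the picture viewer there is one more tool, called as name(argument=value, ...) on one line, values as JSON. move_arm: Moves the arm, as the interface text tells. Shifts and turns lie within -1 to 1; 1 stands for 500 mm of shift or pi rad of turn. Its arguments: {"type":"object","properties":{"increments":{"type":"array"},"jaw":{"type":"number"}},"required":["increments"]}

```bash
mkdir -p pics; cat > h.py <<'E'
import numpy as np, cv2
from rig import get_state, viewer, workorder
from scipy.spatial.transform import Rotation as R
def cam(n):
    p=viewer.camera_params(n); return p
def snap(n,f):
    im=viewer.read_camera(n); cv2.imwrite(f,im); return im
E
python3 - <<'E'
from h import *
for n in("scene","top"):
    print(cam(n)); snap(n,f"pics/{n}0.png")
s=get_state(); print(s)
E
```

```text
{'vertical_fov': 53.97902802898242, 'cx': 274.32195945152563, 'cy': 211.50311241263134, 'eye': array([ 0.24837876, -0.3471808 ,  0.77531196]), 'attitude': array([-132.8692371 ,    0.38776664,  -27.99314139])}
{'vertical_fov': 57.70818333326923, 'cx': 288.15629517242365, 'cy': 211.86588185154136, 'eye': array([0.45855136, 0.31020929, 0.95930347]), 'attitude': array([-172.83233656,   -0.90534366,  -91.62477744])}
{'time': 0.1, 'joint_positions': array([60.74574194, 33.02569414,  1.42209912, 82.38168635, -0.85970356,
       64.68665419, -3.23540854]), 'joint_velocities': array([-0.0143896 , -0.09330928, -0.03371698, -0.16229778, -0.01441736,
        0.03102572,  0.00042379]), 'effort': array([ 4.97213536e-03, -7.67306685e+01,  2.25802392e+00, -2.86605138e+01,
        1.59686693e-02,  8.68802075e-03,  5.57518405e-07]), 'ee_pos': array([ 0.27926614, -0.61407278,  0.23055309]), 'ee_rot': array([-1.79916561e+02,  3.10797018e-03,  2.44577185e+01]), 'force': array([-0.46951871, -0.33463817, -1.01558021]), 'wrist_torque': array([ 0.04272919, -0.00626253, -0.00908088]), 'grasp_force': 0.0, 'finger_gap': 0.08512829142317674}
```

View pics/scene0.png

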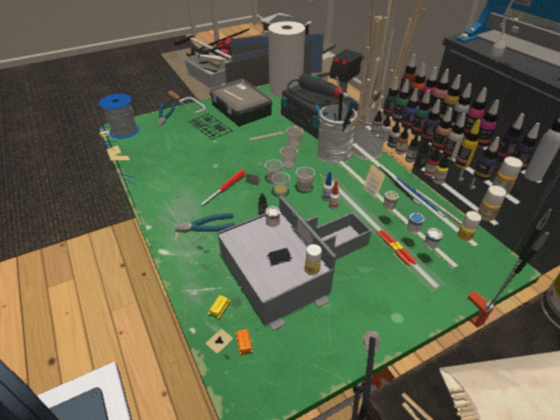

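View pics/top0.png

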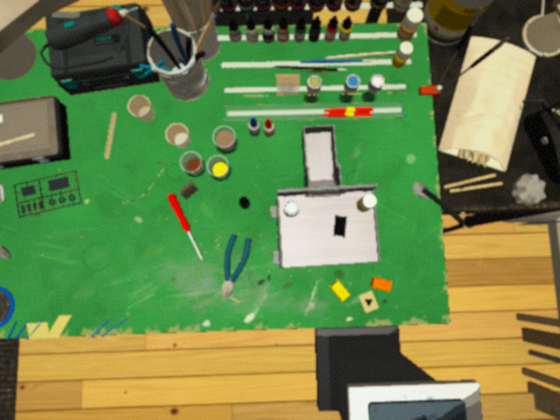

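Look-alikes: the black block on the deck (top 340,226; scene 280,256), the yellow one (top 341,290), the orange one (top 382,284), and a dark block on the table (top 190,190; scene 252,180). The description fits the black one on the deck, so I'll check it in a crop.

```bash
python3 - <<'E'
from h import *
a=cv2.imread("pics/top0.png")[115:275,262:392]; b=cv2.imread("pics/scene0.png")[180:330,210:380]
a=cv2.resize(a,None,fx=3,fy=3,interpolation=2);b=cv2.resize(b,None,fx=2.4,fy=2.4,interpolation=2)
c=np.zeros((480,a.shape[1]+b.shape[1],3),np.uint8);c[:a.shape[0],:a.shape[1]]=a;c[:b.shape[0],a.shape[1]:]=b
print(c.shape);cv2.imwrite("pics/crop1.png",c)
E
```

```text
(480, 798, 3)
```

View pics/crop1.png

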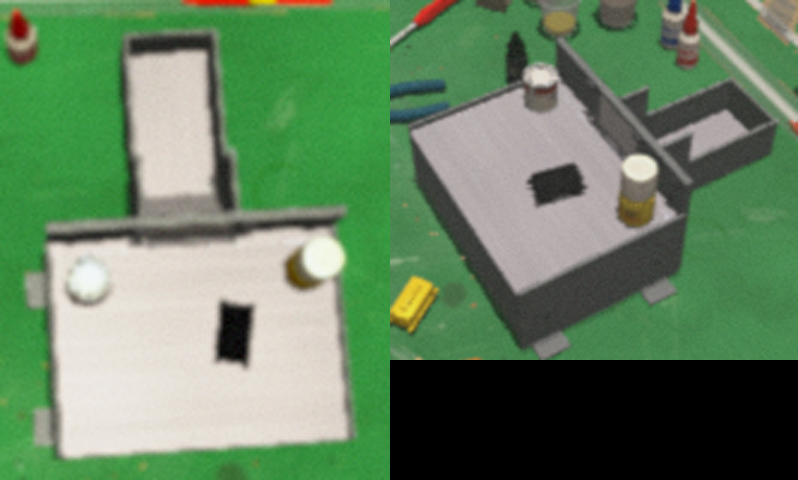

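The crop confirms the plain black wagon on the deck at top (340,226), with the tin on the left and the jar on the right of the mouth. Now I'll triangulate.

```bash
cat >> h.py <<'E'
def ray(n,u,v):
    p=cam(n); f=210/np.tan(np.radians(p['vertical_fov']/2))
    d=R.from_euler('xyz',p['attitude'],degrees=True).apply([(u-p['cx'])/f,(v-p['cy'])/f,1.])
    return p['eye'],d/np.linalg.norm(d)
def onz(n,u,v,z):
    e,d=ray(n,u,v); return e+d*(z-e[2])/d[2]
def tri(pt,ps):
    (a,d),(b,e)=ray("top",*pt),ray("scene",*ps)
    k=np.linalg.lstsq(np.c_[d,-e],b-a,rcond=None)[0]
    p,q=a+k[0]*d,b+k[1]*e; return (p+q)/2,np.linalg.norm(p-q)
def black(im,box):
    x0,y0,x1,y1=box; m=(im[y0:y1,x0:x1].max(2)<45).astype(np.uint8)
    n,l,s,c=cv2.connectedComponentsWithStats(m); i=1+np.argmax(s[1:,4])
    cn=cv2.findContours((l==i).astype(np.uint8),0,1)[0][0]
    return c[i]+[x0,y0],cn.reshape(-1,2)+[x0,y0],s[i,4]
E
python3 - <<'E'
from h import *
np.set_printoptions(precision=4,suppress=True)
for k,a,b in [("nl",(282,267),(219.2,233.3)),("nr",(378.7,261),(264.2,300.8)),("pl",(277.7,191),(280.8,196.7)),("pr",(377.3,185),(335,256.3))]: print(k,*tri(a,b))
T=cv2.imread("pics/top0.png");S=cv2.imread("pics/scene0.png")
ct,cnt,at=black(T,(325,205,355,245)); cs,cns,as_=black(S,(258,240,300,270))
print(ct,at,cs,as_,"mid",*tri(ct,cs))
for z in(.08,.103):
    w=np.array([onz("top",*p,z)[:2] for p in cnt]);r=cv2.minAreaRect((w*1000).astype(np.float32));print(z,r)
    w=np.array([onz("scene",*p,z)[:2] for p in cns]);r=cv2.minAreaRect((w*1000).astype(np.float32));print(z,r)
for q in [(282,267),(378.7,261)]: print(onz("top",*q,.083))
for q in [(277.7,191),(377.3,185)]: print("panel",onz("top",*q,.126))
# caps: tin, jar top circle in top view (hand-read)
print("tin",*tri((291,207),((541-390)/2.4+210,72/2.4+180)),"jar",*tri((262+323/3,115+257/3),((638-390)/2.4+210,170/2.4+180)))
print("tray",[onz("top",262+u/3,115+v/3,.056) for u,v in[(125,38),(215,35),(133,215),(237,207)]])
E
```

```text
nl [0.4442 0.3102 0.0821] 0.003961045927489643
nr [0.4509 0.0896 0.0863] 0.0027677168957734996
pl [0.6121 0.3155 0.1221] 0.0024472290244536314
pr [0.6189 0.093  0.1254] 0.0014306047632870792
[339.5338 225.7297] 148 [278.4474 257.2895] 76 mid [0.5321 0.176  0.0858] 0.0011657662773206688
0.08 ((533.3369750976562, 175.03927612304688), (20.07710838317871, 38.82273864746094), 81.63603973388672)
0.08 ((536.2093505859375, 182.8409423828125), (30.445951461791992, 40.488914489746094), 79.66112518310547)
0.103 ((531.3807373046875, 178.574951171875), (19.551944732666016, 37.8072509765625), 81.63602447509766)
0.103 ((526.6883544921875, 165.30850219726562), (29.438833236694336, 39.149574279785156), 79.6611328125)
[0.4423 0.3108 0.083 ]
[0.4495 0.0892 0.083 ]
panel [0.6102 0.3159 0.126 ]
panel [0.6181 0.0934 0.126 ]
tin [0.5756 0.2869 0.1176] 0.001848896352285091 jar [0.5807 0.116  0.1404] 0.0006994589277870784
tray [array([0.7793, 0.2487, 0.056 ]), array([0.7802, 0.1747, 0.056 ]), array([0.6318, 0.2472, 0.056 ]), array([0.6362, 0.1631, 0.056 ])]
```

```bash
python3 - <<'E'
from h import *
np.set_printoptions(precision=4,suppress=True)
print("head",*tri((418,187),(372,340)),"base?",*tri((465,222),(362,400)))
T=cv2.imread("pics/top0.png")
m=(T[200:250,322:360].max(2)<110).astype(np.uint8)
n,l,s,c=cv2.connectedComponentsWithStats(m);i=1+np.argmax(s[1:,4])
cn=cv2.findContours((l==i).astype(np.uint8),0,1)[0][0].reshape(-1,2)+[322,200]
w=np.array([onz("top",*p,.092)[:2] for p in cn]);print(cv2.minAreaRect((w*1000).astype(np.float32)),s[i])
print(R.from_euler('xyz',get_state()['ee_rot'],degrees=True).as_matrix())
v=np.vstack([T[120:340,250:480]]);S=cv2.imread("pics/scene0.png")[220:420,280:560]
o=np.zeros((440,740,3),np.uint8);a=cv2.resize(T[120:300,380:520],None,fx=2.2,fy=2.2);b=cv2.resize(S,None,fx=1.5,fy=1.5)
o[:a.shape[0],:a.shape[1]]=a;o[:b.shape[0],310:310+b.shape[1]]=b;cv2.imwrite("pics/crop2.png",o)
E
```

```text
head [ 0.6343 -0.0457 -0.0059] 0.0024350774211042733 base? [ 0.5342 -0.1444  0.0231] 0.009951916751288455
((532.4556884765625, 176.7457275390625), (24.161163330078125, 43.15705108642578), 81.81668853759766) [ 12  16  12  20 202]
[[ 0.9103  0.414  -0.0007]
 [ 0.414  -0.9103  0.0013]
 [-0.0001 -0.0015 -1.    ]]
```

View pics/crop2.png

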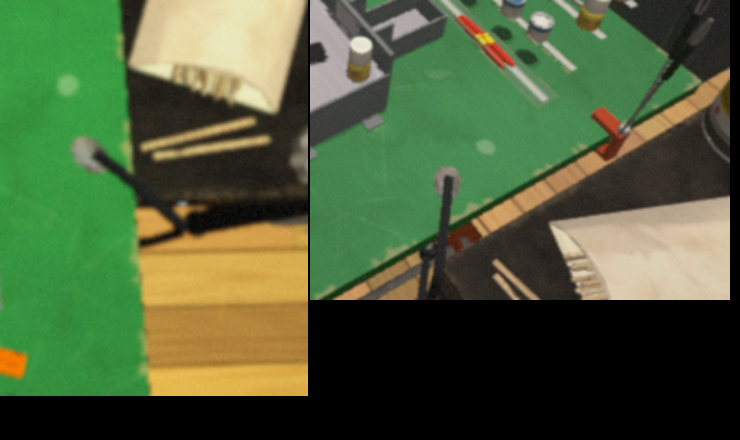

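The grey disc is at top (418,187) and scene (372,340), with a black arm rising to the right. I want that arm's height before sweeping past it.

```bash
python3 - <<'E'
from h import *
np.set_printoptions(precision=3,suppress=True)
S=cv2.imread("pics/scene0.png")
p=cam("scene");f=210/np.tan(np.radians(p['vertical_fov']/2));Rt=R.from_euler('xyz',p['attitude'],degrees=True)
def proj(w):
    q=Rt.inv().apply(w-p['eye']);return f*q[0]/q[2]+p['cx'],f*q[1]/q[2]+p['cy']
for t in [(430,197),(440,204),(450,212),(464,224),(443,230),(490,219),(519,215)]:
    print(t)
    for z in (0,.05,.1,.15,.2,.25,.3,.4):
        w=onz("top",*t,z);u,v=proj(w);i,j=int(round(v)),int(round(u))
        print("  ",z,w[:2],(j,i),S[i,j] if 0<=i<420 and 0<=j<560 else None)
E
```

```text
(430, 197)
   0 [ 0.608 -0.073] (371, 355) [40 44 44]
   0.05 [ 0.6   -0.053] (365, 336) [120 129 138]
   0.1 [ 0.592 -0.033] (359, 315) [ 81 140  74]
   0.15 [ 0.584 -0.013] (353, 293) [ 75 127  67]
   0.2 [0.576 0.007] (346, 270) [ 76 133  71]
   0.25 [0.569 0.027] (339, 245) [101 104 107]
   0.3 [0.561 0.047] (331, 218) [ 88 142  80]
   0.4 [0.545 0.087] (314, 159) [ 78 133  71]
(440, 204)
   0 [ 0.589 -0.098] (371, 370) [41 45 41]
   0.05 [ 0.582 -0.076] (365, 349) [ 89 109  97]
   0.1 [ 0.575 -0.055] (359, 328) [ 84 138  75]
   0.15 [ 0.568 -0.034] (352, 305) [ 74 129  68]
   0.2 [ 0.562 -0.013] (345, 281) [ 82 132  74]
   0.25 [0.555 0.009] (338, 255) [58 61 60]
   0.3 [0.548 0.03 ] (330, 227) [62 65 63]
   0.4 [0.534 0.072] (313, 166) [ 83 134  74]
(450, 212)
   0 [ 0.567 -0.122] (370, 385) [42 52 57]
   0.05 [ 0.562 -0.099] (364, 364) [ 79 136  69]
   0.1 [ 0.556 -0.077] (358, 342) [ 80 138  71]
   0.15 [ 0.55  -0.054] (351, 318) [ 83 141  72]
   0.2 [ 0.545 -0.032] (344, 292) [ 81 133  70]
   0.25 [ 0.539 -0.009] (336, 266) [ 79 131  73]
   0.3 [0.533 0.013] (328, 237) [164 
[... 859 characters left out ...]
) None
   0.05 [ 0.542 -0.195] (389, 417) [41 44 49]
   0.1 [ 0.538 -0.167] (382, 391) [44 49 55]
   0.15 [ 0.533 -0.14 ] (374, 363) [ 86 135  98]
   0.2 [ 0.528 -0.112] (365, 334) [103 125 119]
   0.25 [ 0.524 -0.084] (356, 303) [ 80 132  72]
   0.3 [ 0.519 -0.056] (346, 271) [ 79 132  71]
   0.4 [ 0.51  -0.001] (326, 199) [86 91 94]
(519, 215)
   0 [ 0.555 -0.299] (432, 485) None
   0.05 [ 0.55  -0.267] (423, 457) None
   0.1 [ 0.545 -0.235] (414, 428) None
   0.15 [ 0.54  -0.204] (404, 397) [ 99 129 158]
   0.2 [ 0.535 -0.172] (394, 365) [ 93 149 197]
   0.25 [ 0.53 -0.14] (383, 331) [ 81 138  71]
   0.3 [ 0.525 -0.108] (372, 295) [ 86 141  76]
   0.4 [ 0.515 -0.045] (347, 218) [57 62 59]
```

The structure stays low (z below about 0.13), so I'll pass at about 0.27.

move_arm(increments=[[[0.04,-0.04,-0.04,0,0,0.01],[0.12,-0.13,-0.08,0,0,0.04],[0.2,-0.215,-0.08,0,0,0.07],[0.28,-0.3,-0.08,0,0,0.1],[0.35,-0.375,-0.08,0,0,0.1248],[0.42,-0.45,-0.08,0,0,0.1248],[0.48,-0.515,-0.08,0,0,0.1248],[0.52,-0.56,-0.08,0,0,0.1248],[0.538,-0.575,-0.08,0,0,0.1248],[0.538,-0.575,-0.08,0,0,0.1248]]], jaw=0)

```text
time: 1.1
ee_pos: [0.4065, -0.2381, 0.2713]
ee_rot: [-179.9, -0.0, 2.3]
force: [-0.6, -0.7, 1.0]
finger_gap: 0.0002
grasp_force: 0.0
```

move_arm(increments=[[[0.02,-0.05,0,0,0,0],[0.05,-0.14,0,0,0,0],[0.09,-0.23,0,0,0,0],[0.125,-0.32,0,0,0,0],[0.16,-0.41,0,0,0,0],[0.19,-0.5,0,0,0,0],[0.22,-0.59,0,0,0,0],[0.25,-0.66,0.02,0,0,0],[0.27,-0.71,0.06,0,0,0],[0.275,-0.73,0.1,0,0,0],[0.275,-0.731,0.14,0,0,0],[0.275,-0.731,0.14,0,0,0]]])

```text
time: 2.3
ee_pos: [0.5289, 0.1274, 0.1986]
ee_rot: [179.9, 0.3, 2.0]
force: [-0.6, -0.5, -0.2]
finger_gap: 0.0001
grasp_force: 0.0
```

```bash
python3 - <<'E'
from h import *
a=snap("top","pics/top1.png");b=snap("scene","pics/scene1.png")
s=get_state();print(s['time'],s['ee_pos'],s['ee_rot'])
c=np.hstack([cv2.resize(a[150:280,250:400],(400,347)),cv2.resize(b[170:330,200:360],(347,347))]);cv2.imwrite("pics/c3.png",c)
E
```

```text
2.4 [0.5302718  0.12745267 0.20136222] [1.79958548e+02 4.37825874e-02 1.91104910e+00]
```

View pics/c3.png

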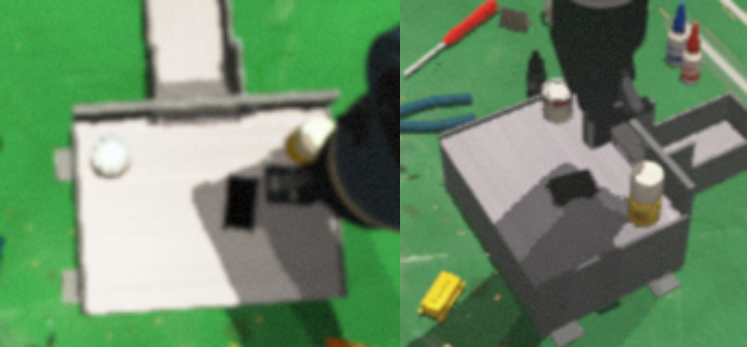

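The fingers hang to the right of the wagon, at crop (287,185) against the wagon's (240,203), clear of the jar. I'll descend, then push sideways slowly.

move_arm(increments=[[[0,0,0.05,0,0,0],[0,0,0.1,0,0,0],[0,0,0.15,0,0,0],[0,0,0.19,0,0,0],[0,0,0.21,0,0,0],[0,0,0.22,0,0,0],[0,-0.01,0.222,0,0,0],[0,-0.02,0.222,0,0,0],[0,-0.028,0.222,0,0,0],[0,-0.036,0.222,0,0,0],[0,-0.044,0.222,0,0,0],[0,-0.052,0.222,0,0,0],[0,-0.06,0.222,0,0,0],[0,-0.067,0.222,0,0,0],[0,-0.074,0.222,0,0,0],[0,-0.08,0.222,0,0,0],[0,-0.086,0.222,0,0,0],[0,-0.092,0.222,0,0,0],[0,-0.092,0.222,0,0,0]]])

```text
time: 4.3
ee_pos: [0.5283, 0.1753, 0.0903]
ee_rot: [-180.0, 0.0, 2.0]
force: [-0.1, -0.4, 0.3]
finger_gap: 0.0002
grasp_force: 0.0
```

```bash
python3 - <<'E'
from h import *
a=snap("top","pics/top2.png");b=snap("scene","pics/scene2.png")
s=get_state();print(s['time'],s['ee_pos'],s['ee_rot'],s['force'])
c=np.hstack([cv2.resize(a[150:280,250:400],(400,347)),cv2.resize(b[170:330,200:360],(347,347))]);cv2.imwrite("pics/c4.png",c)
E
```

```text
4.4 [0.52827979 0.17482139 0.09019468] [-1.79993323e+02  1.36851749e-02  2.00572956e+00] [0.02162927 0.56075546 0.3471645 ]
```

View pics/c4.png

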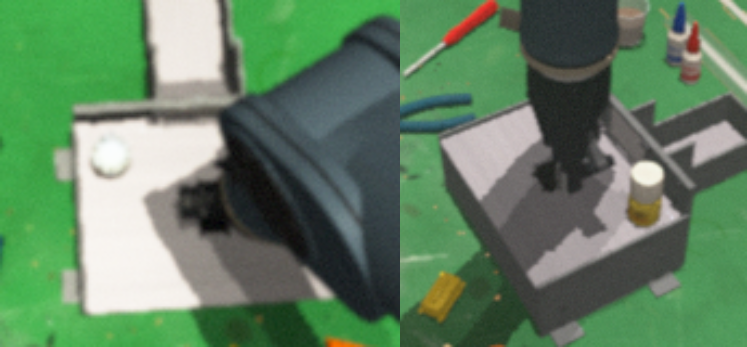

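The wagon has moved left, to about crop (195,203), but the wrist partly hides it. I'll back off, rise and retreat behind the wagon, then measure.

move_arm(increments=[[[0,0.02,0,0,0,0],[0,0.04,-0.03,0,0,0],[0,0.04,-0.1,0,0,0],[-0.05,0.04,-0.18,0,0,0],[-0.12,0.02,-0.22,0,0,0],[-0.17,0,-0.22,0,0,0],[-0.19,0,-0.22,0,0,0],[-0.19,0,-0.22,0,0,0]]])

```text
time: 5.2
ee_pos: [0.4326, 0.1705, 0.2004]
ee_rot: [180.0, 0.0, 2.0]
force: [0.1, 0.6, -0.0]
finger_gap: -0.0003
grasp_force: 0.0
```

```bash
python3 - <<'E'
from h import *
a=snap("top","pics/top3.png");b=snap("scene","pics/scene3.png")
s=get_state();print(s['time'],s['ee_pos'],s['ee_rot'],s['force'])
c=np.hstack([cv2.resize(a[150:280,250:400],(400,347)),cv2.resize(b[170:330,200:360],(347,347))]);cv2.imwrite("pics/c5.png",c)
m=(a[195:255,300:360].max(2)<70).astype(np.uint8)
n,l,st,c=cv2.connectedComponentsWithStats(m)
for i in range(1,n):
    if st[i,4]<60: continue
    cn=cv2.findContours((l==i).astype(np.uint8),0,1)[0][0].reshape(-1,2)+[300,195]
    w=np.array([onz("top",*p,.095)[:2] for p in cn]);r=cv2.minAreaRect((w*1000).astype(np.float32));print(st[i],r)
    d=np.array(r[0])/1000-[.615,.2055];print("chute",R.from_euler('z',-2,degrees=True).apply([*d,0]))
E
```

```text
5.3 [0.43440427 0.170561   0.20012399] [ 1.79981203e+02 -1.84258608e-02  1.93452047e+00] [ 0.37457257 -0.13607233  0.00205219]
[ 25  24  10  17 157] ((529.6583862304688, 200.4903106689453), (20.599212646484375, 36.564884185791016), 88.4336929321289)
chute [-0.08546446 -0.00202826  0.        ]
```

View pics/c5.png

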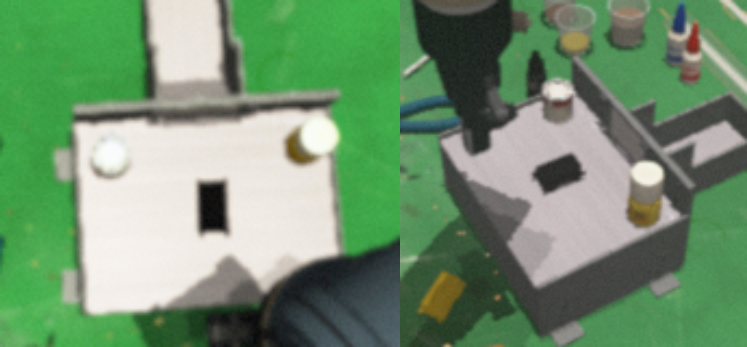

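The wagon is now at about crop (212,207). That is chute y about −2 mm, nearly straight and in line with the mouth. Next I'll descend behind it and push forward.

move_arm(increments=[[[0.03,-0.02,0,0,0,0],[0.07,-0.045,0.03,0,0,0],[0.084,-0.054,0.09,0,0,0],[0.084,-0.054,0.15,0,0,0],[0.084,-0.054,0.19,0,0,0],[0.084,-0.054,0.21,0,0,0],[0.084,-0.054,0.22,0,0,0],[0.092,-0.054,0.22,0,0,0],[0.104,-0.054,0.22,0,0,0],[0.116,-0.054,0.22,0,0,0],[0.126,-0.054,0.22,0,0,0],[0.136,-0.054,0.22,0,0,0],[0.146,-0.054,0.22,0,0,0],[0.156,-0.054,0.22,0,0,0],[0.166,-0.054,0.22,0,0,0],[0.176,-0.054,0.22,0,0,0],[0.186,-0.054,0.22,0,0,0],[0.194,-0.054,0.22,0,0,0],[0.2,-0.054,0.22,0,0,0]]])

```text
time: 7.2
ee_pos: [0.5328, 0.2018, 0.0902]
ee_rot: [180.0, 0.0, 2.0]
force: [-0.9, 0.5, 0.4]
finger_gap: -0.0
grasp_force: 0.3
```

```bash
python3 - <<'E'
from h import *
a=snap("top","pics/top4.png");b=snap("scene","pics/scene4.png")
s=get_state();print(s['time'],s['ee_pos'],s['ee_rot'],s['force'])
c=np.hstack([cv2.resize(a[150:280,250:400],(400,347)),cv2.resize(b[170:330,200:360],(347,347))]);cv2.imwrite("pics/c6.png",c)
E
```

```text
7.3 [0.53297584 0.20179738 0.09025268] [-1.79994118e+02 -2.03020149e-02  1.97496828e+00] [-0.20991823 -0.05761053 -0.3366969 ]
```

View pics/c6.png

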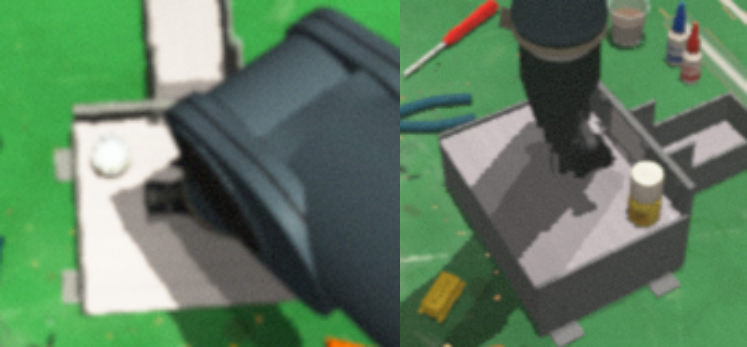

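The wagon sits flush ahead of the fingers at scene crop (590,158), and contact is light. I'll push on over the lip, hold briefly, then draw back.

move_arm(increments=[[[0.008,0,0,0,0,0],[0.018,0,0,0,0,0],[0.028,0,0,0,0,0],[0.038,0,0,0,0,0],[0.048,0,0,0,0,0],[0.058,0,0,0,0,0],[0.068,0,0,0,0,0],[0.078,0,0,0,0,0],[0.088,0,0,0,0,0],[0.098,0,0,0,0,0],[0.106,0,0,0,0,0],[0.112,0,0,0,0,0],[0.116,0,0,0,0,0],[0.116,0,0,0,0,0],[0.116,0,0,0,0,0]]])

```text
time: 8.8
ee_pos: [0.5903, 0.2038, 0.0903]
ee_rot: [180.0, 0.0, 2.0]
force: [-0.2, -0.4, -0.3]
finger_gap: -0.0002
grasp_force: 0.0
```

move_arm(increments=[[[-0.02,0,0,0,0,0],[-0.08,0,0,0,0,0],[-0.14,0,-0.02,0,0,0],[-0.2,0,-0.1,0,0,0],[-0.26,0,-0.18,0,0,0],[-0.31,0.03,-0.22,0,0,0],[-0.32,0.06,-0.22,0,0,0],[-0.32,0.06,-0.22,0,0,0],[-0.32,0.06,-0.22,0,0,0],[-0.32,0.06,-0.22,0,0,0]]])

```text
time: 9.8
ee_pos: [0.4319, 0.1686, 0.1994]
ee_rot: [180.0, 0.1, 2.0]
force: [0.1, -0.3, -0.6]
finger_gap: 0.0001
grasp_force: 0.0
```

```bash
python3 - <<'E'
from h import *
a=snap("top","pics/top5.png");b=snap("scene","pics/scene5.png")
s=get_state();print(s['time'],s['ee_pos'],s['ee_rot'],s['force'])
c=np.hstack([cv2.resize(a[110:280,250:400],(400,453)),cv2.resize(b[170:350,220:380],(400,453))]);cv2.imwrite("pics/c7.png",c)
E
```

```text
9.9 [0.43179513 0.16867289 0.19944295] [1.79991603e+02 7.40554796e-02 2.00468608e+00] [-0.00875671  0.8986036  -0.72475911]
```

View pics/c7.png

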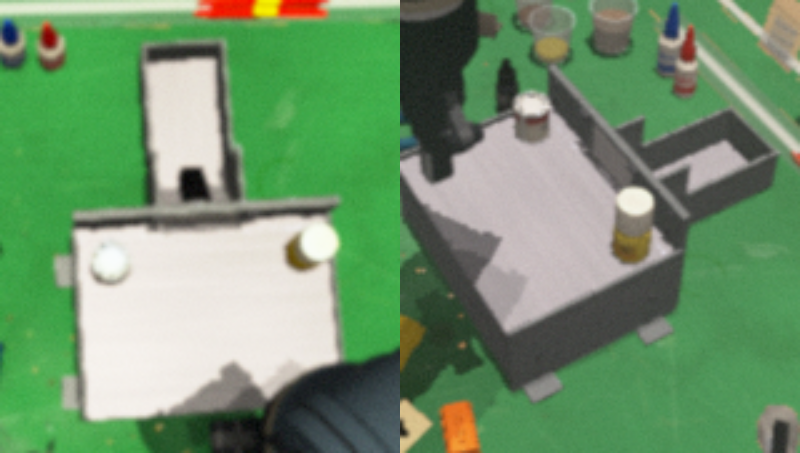

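The wagon has gone through the flap, to top crop (192,185), but it is near the slide's foot. I'll check how far in it lies.

```bash
python3 - <<'E'
from h import *
np.set_printoptions(precision=4,suppress=True)
a=snap("top","pics/top6.png");print(get_state()['time'])
m=(a[160:195,308:340].max(2)<60).astype(np.uint8)
n,l,st,c=cv2.connectedComponentsWithStats(m)
for i in range(1,n):
    if st[i,4]>25:
        print(st[i]+[308,160,0,0,0])
for v in (172,173,180,186):
  for z in(.01,.03,.05): print(v,z,(onz("top",322,v,z)-[.615,.2055,0]))
b=snap("scene","pics/scene6.png")
d=np.hstack([cv2.resize(a[150:210,295:355],(400,400),interpolation=2),cv2.resize(b[190:260,270:340],(400,400),interpolation=2)]);cv2.imwrite("pics/c8.png",d)
E
```

```text
9.95
[335 167   4  17  46]
[318 174  10  11  93]
172 0.01 [ 0.0625 -0.0028  0.01  ]
172 0.03 [ 0.0579 -0.0005  0.03  ]
172 0.05 [0.0533 0.0017 0.05  ]
173 0.01 [ 0.0599 -0.0027  0.01  ]
173 0.03 [ 0.0554 -0.0004  0.03  ]
173 0.05 [0.0508 0.0018 0.05  ]
180 0.01 [ 0.0418 -0.002   0.01  ]
180 0.03 [0.0376 0.0003 0.03  ]
180 0.05 [0.0334 0.0025 0.05  ]
186 0.01 [ 0.0263 -0.0014  0.01  ]
186 0.03 [0.0224 0.0009 0.03  ]
186 0.05 [0.0186 0.0031 0.05  ]
```

View pics/c8.png

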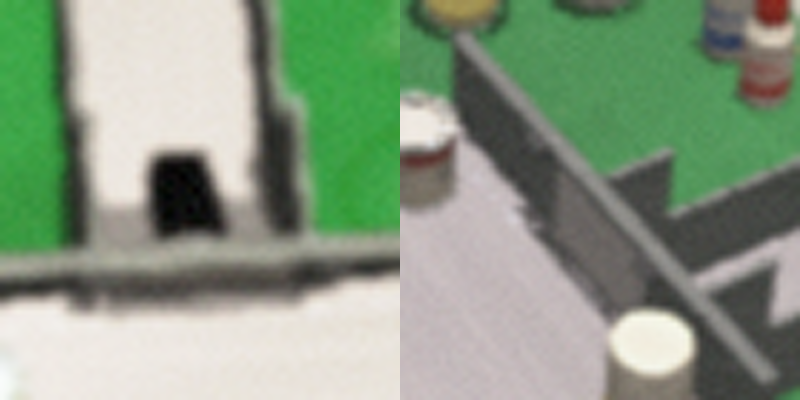

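The wagon looks to be lying on the slide with its nose at the tray floor, and the flap looks shut. I'll let a second pass and see whether it moves.

move_arm(increments=[[[0,0,-0.02,0,0,0],[0,0,-0.04,0,0,0],[0,0,-0.06,0,0,0],[0,0,-0.06,0,0,0],[0,0,-0.06,0,0,0],[0,0,-0.06,0,0,0],[0,0,-0.06,0,0,0],[0,0,-0.06,0,0,0],[0,0,-0.06,0,0,0],[0,0,-0.06,0,0,0]]])

```text
time: 11.0
ee_pos: [0.4315, 0.1683, 0.2302]
ee_rot: [180.0, 0.0, 2.0]
force: [0.2, 0.6, 0.0]
finger_gap: -0.0001
grasp_force: 0.0
```

```bash
python3 - <<'E'
from h import *
np.set_printoptions(precision=4,suppress=True)
for i in range(2):
    a=snap("top",f"pics/top7{i}.png"); b=snap("scene",f"pics/scene7{i}.png")
old=cv2.imread("pics/top5.png")
for im in (old,a):
    m=(im[165:192,312:332].max(2)<60).astype(np.uint8)
    n,l,st,c=cv2.connectedComponentsWithStats(m);i=1+np.argmax(st[1:,4]);print(st[i]+[312,165,0,0,0],c[i]+[312,165])
# profile down the wagon and beside it
g=a.max(2); print(g[168:196,322]); print(g[168:196,315])
# flap in scene: compare before / now patch
s0=cv2.imread("pics/scene0.png").astype(int)
print(np.abs(s0-b)[205:250,290:320].max(2).max(1))
E
```

```text
[318 174  10  11  92] [322.     179.2391]
[318 174  10  11  92] [322.0326 179.25  ]
[235 235 235 229 171  86  23  15  14  14  14  11  16  21  18  24  57 106
 151 165 166 145 122  93  82  75  98 133]
[233 237 235 235 236 234 233 235 230 231 235 227 206 176 161 159 161 158
 151 159 169 167 136 100  84  71  93 128]
[18 21 17 15 16 15 16 14 15 20 17 14 17 14 15 16 16 15 13 17 14 17 14 16
 13 15 17 18 18 18 17 21 17 18 17 19 18 19 18 18 21 22 19 20 18]
```

The wagon is at rest past the flap with its nose on the tray floor. The flap image matches the first one, so it is shut, and the tin and jar have not moved. A further nudge would risk standing the wagon up, so I'm handing in.

```bash
python3 -c "
from h import *
print(workorder.job_done())"
```

```text
the job is handed in; nothing more can be done
None
```

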